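# Put the desk stationery back in its holders

## Robot

A 7-joint arm with a two-finger parallel gripper is mounted at the origin on the work surface. World frame = base frame: x ahead of the robot, y to its left, z up, the work surface at z = 0. Lengths are in m, angles in rad, forces in N, time in s.
With the tool pointing down it reaches from about 0.4 to 0.875 m from the base axis. Payload 19.3 kg.
Tool frame: the origin (TCP) lies midway between the tips of the shut fingers; the grasp point (between the pads) lies 19 mm behind it; z points along the fingers, y is the line along which they close (so a half turn about z gives the same grasp; the last joint's range is limited). The gripper opens to 85 mm and grips with 20 to 120 N. Pads are 22 mm wide; open, the fingers measure 114 mm over their backs; the gripper's body (76 mm by 85 mm) begins 54 mm behind the grasp point. The pads swing forward as they close: fully open they stand 13 mm farther back than shut.
Start: joints at [1.236, 0.521, -0.036, 1.599, 0.021, 1.021, -0.113], TCP at [0.164, -0.603, 0.231] pointing down, gripper open.
Joint ranges: [-2.91, 2.91], [-0.3, 2.13], [-1.5, 1.42], [0.17, 2.43], [-1.26, 4.41], [0.16, 1.93], [-2.52, 2.52]. Speed limits (rad/s): [1.89, 1.89, 2.39, 2.39, 3.01, 3.01, 3.01].

## Interface

Orientations are given as a rotation vector (axis times angle).
In Python, from workcell import * gives the robot as it stands. The module is installed in compiled form; this text tells all that it offers.
- The arm moves only by the tool step_hand, called after "Emit:" in YAML: its name, and indented under it one key for each argument. Schema: {"type":"object","properties":{"moves":{"type":"array","items":{"type":"number"},"minItems":7,"maxItems":140},"force":{"type":"number"},"only":{"type":"string"},"quiet":{"type":"boolean"},"lines":{"type":"string"}},"required":["moves"],"additionalProperties":false}. moves is one flat list of numbers that holds 1 to 20 rows one after another, with no inner brackets; each row has 7 numbers: dx, dy, dz in shares of 0.6 m (1.0 is 0.6 m), then a rotation vector rx, ry, rz in fractions of the full range, 1 being 2 pi rad, then the finger opening in m; each row shifts and turns the commanded pose from where the row before left it, along the tool's axes as they then stand; what a row does not reach is not made up. A row lasts 1/10 s, in which the tool goes at most 0.05 m and 0.15 rad, less where a joint would pass 70% of its speed; a pose out of reach is approached as far as the arm can. The fingers move at their own pace and stop on an object; force is the grip in N (left out, the last holds). Time passes only in rows, so rows that do not move let the fingers close. The tool returns the time, the measured TCP pose, the force, the opening and the grip force at its end. only (a regular expression) keeps the lines of the reply that match it, lines (a string "A,B") keeps lines A to B, and quiet returns only ok. A shift or turn number past 1, either way, is cut back to 1. Input that does not fit is refused with a message, and nothing moves.
- read_state(): the state, without advancing time (a new reading comes with each control period).
- read_camera(name): name is "side" or "top" or "wrist"; returns (picture, depth): 420x560x3 uint8, red, green, blue; 420x560 float32, m along the optical axis (not along the pixel's ray), 0 where there is no reading.
- camera_info(name): a dict with "fx", "fy", "cx", "cy" (pixels), "cam_to_world" (4x4, takes a point from camera to world coordinates). Camera axes: x right, y down, z forward; pixel columns grow to the right and rows downward; lengths in m; the calibration is good to about 2 mm. A picture is of the moment at which its call begins: read the wrist's pose just before it. camera_info takes no time and is no camera call; for the wrist camera it gives the pose at the moment of the call.
- sign_off(): hands the job in; it is judged then, once.
The state is a dict: "clock": time; "joint_pos": joint angles; "joint_vel": joint speeds; "tau": joint torques, N m; "ee_pos": TCP position; "tool_rot": TCP orientation; "wrist_force": force on the tool from outside, world axes, zero at the start; "wrist_torque": the same for the moment, N m; "finger_gap": finger opening in m; "gripper_force": force on a finger pad.
Only numpy, scipy, OpenCV 4.12 (cv2) and the standard library are available. Lean on these libraries where they do the work, as an engineer would, in place of code of your own. Each camera call takes 0.05 s, during which the arm holds its last target. There are 200 camera calls.

## Task

Put each desk thing back in its own holder: the blue stapler lying in the blue tray, the red stamp upright in the red dish, the green stamp upright in the green dish, and the yellow tape roll flat on the yellow base with the pin through its hole. Set each thing down rather than dropping it from a height, and leave the pen cup and the white note block where they are.

Things in the scene. Friction and masses are not known exactly. Their poses are not given: they have to be found in the camera images.
- stapler: Blue stapler with black foot, standing on its foot. 120 long (its x) x 36 wide (its y) x 46 high; sides of the blue upper part, 22 to 46 mm up, are flat and 36 apart to grip. Origin: centre of the underside; z up. Loose, 0.15-0.31 kg.
- red_stamp: Red hand stamp standing upright: round foot 42 diameter x 18 high (lowest 6 mm black rubber), above it a straight round handle 28 diameter up to 70 high. Origin: centre of the underside; z up. Loose, 0.08-0.17 kg.
- green_stamp: Green hand stamp, otherwise the same as the red one: round foot 42 diameter x 18 high, straight handle 28 diameter up to 70 high. Origin: centre of the underside; z up. Loose.
- tape_roll: Yellow roll of tape lying flat: ring 52 outer diameter, hole 28 diameter, 24 high. Origin: centre of the underside; z up. Loose, 0.04-0.09 kg.
- stapler_tray: Blue rectangular open tray fixed to the desk, for the stapler: outside 148 (its x) x 64 (its y) x 12 high, walls 4, floor top 4 above the desk, so inside 140 x 56 x 8 deep. Origin: centre of the underside; x along its length. The stapler may lie either way round.
- red_dish: Red round open dish fixed to the desk, for the red stamp: outside 70 diameter x 12 high, wall 4, floor top 4 above the desk, inside 62 diameter. Origin: centre of the underside.
- green_dish: Green round open dish fixed to the desk, for the green stamp, same size as the red dish: outside 70 diameter x 12 high, inside 62 diameter, floor top 4 above the desk. Origin: centre of the underside.
- tape_post: Yellow round base (76 diameter, 8 high) fixed to the desk with an upright steel pin in its middle, 10 diameter, tip 40 above the desk; the tape roll goes over the pin and lies on the base. Origin: centre of the underside.
- pen_cup: Bystander: grey cup 72 diameter x 95 high with pens that stick out to 140 high, loose, not to be moved. Origin: centre of the underside.
- note_block: Bystander: white block of note paper 60 x 60 x 26 high, loose, not to be moved. Origin: centre of the underside.
Mind the look-alikes: they are no part of the job. There is more than one size of the red_dish; the one meant has the size given above.

How it is judged:
By the outcome, as a careful person would: the job done as asked, in the order asked, and still so for the second after the job is handed in, with the robot touching nothing.
It also fails if it takes over 118 s, if anything falls off the work surface, if the arm or the gripper's body presses on something with over 40 N, if the wrist force passes 120 N, or if a joint passes its speed limit or range.

## Working session

There is one attempt and no reset: what is moved stays moved. The work goes in short steps, Python scripts to look and compute and a tool call to move; the robot and the scene stay as the last step left them, time stands still between calls to the robot, and variables do not carry over. Pictures are saved under pics/ and viewed, at most 14 in all, crops included, and the job is handed in when it is done.

```bash
mkdir -p pics; python3 - <<'E'
from workcell import *
import cv2,numpy as np
for n in ("top","side"):
    p,d=read_camera(n); cv2.imwrite(f"pics/{n}0.png",p[:,:,::-1]); np.savez(f"{n}0.npz",p=p,d=d)
    i=camera_info(n); print(n,i["fx"],i["cx"],i["cy"],np.round(i["cam_to_world"],3).tolist())
s=read_state(); print(s)
E
```

```text
top 490.1926264033763 280.06825409431036 207.69073995422332 [[-0.027, -0.998, 0.064, 0.459], [-0.999, 0.028, 0.015, 0.003], [-0.016, -0.064, -0.998, 1.21], [0.0, 0.0, 0.0, 1.0]]
side 477.9078005446472 284.4046833532892 211.69813327244768 [[-0.839, -0.369, 0.4, 0.005], [-0.544, 0.544, -0.639, 0.837], [0.018, -0.754, -0.657, 0.911], [0.0, 0.0, 0.0, 1.0]]
{'clock': 0.1, 'joint_pos': array([ 1.23580577,  0.52196295, -0.03635883,  1.59992493,  0.02119792,
        1.02110472, -0.11278267]), 'joint_vel': array([-3.32260764e-05, -2.49189194e-03,  1.37077956e-03,  1.41452279e-04,
        1.94117275e-04,  3.03183977e-04, -1.28842815e-03]), 'tau': array([ 4.12636946e-03, -9.28499651e+01,  1.98386304e+00, -3.70539558e+01,
        1.81082165e-02,  5.30977064e-03, -3.23482894e-07]), 'ee_pos': array([ 0.16347655, -0.60293786,  0.23078695]), 'tool_rot': array([-3.11310326e+00, -4.14636096e-01,  2.92862199e-04]), 'wrist_force': array([ 0.37759997, -0.04154729, -0.61555377]), 'wrist_torque': array([-0.00129756,  0.02637812, -0.01554091]), 'gripper_force': 0.0, 'finger_gap': 0.08533662528564474}
```

View pics/top0.png

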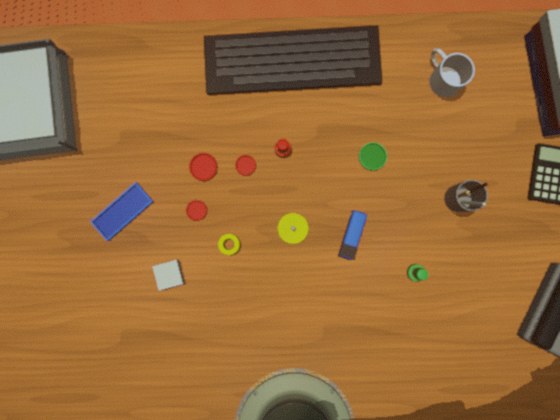

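View pics/side0.png

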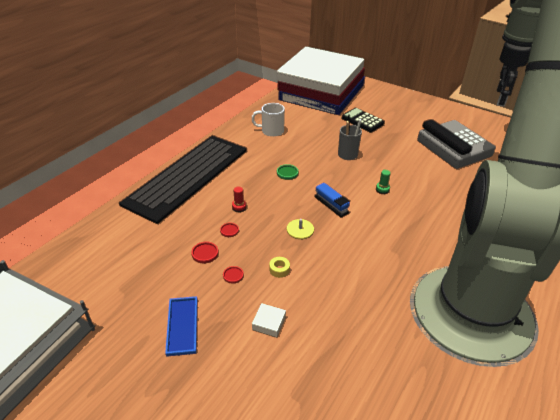

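Top view: stapler at (353,235), red stamp (283,148), green stamp (418,273), tape (229,245), tray (122,212), green dish (373,157), post (293,228). There are three red dishes, at (203,167), (246,165) and (197,210); the first looks the largest. The side view agrees. Next I measure the positions from colour masks and depth.

```bash
cat > h.py <<'E'
from workcell import *
import cv2,numpy as np
HUE={"red":[(0,6),(172,180)],"green":[(50,75)],"blue":[(105,130)],"yellow":[(26,36)]}
def world(n,d,info=None):
    i=info or camera_info(n); v,u=np.mgrid[:420,:560]
    P=np.stack([(u-i["cx"])/i["fx"]*d,(v-i["cy"])/i["fy"]*d,d],-1)
    T=i["cam_to_world"]; return P@T[:3,:3].T+T[:3,3]
def mask(p,c):
    h=cv2.cvtColor(p,cv2.COLOR_RGB2HSV); m=np.zeros(h.shape[:2],np.uint8)
    for a,b in HUE[c]: m|=cv2.inRange(h,(a,150,50),(b,255,255))
    return m
def blobs(p,W,c,amin=40):
    k,l,s,ce=cv2.connectedComponentsWithStats(mask(p,c))
    for j in range(1,k):
        if s[j,4]<amin: continue
        Q=W[l==j]; 
        yield ce[j],s[j,4],Q
def rect(xy): # mm-scaled minAreaRect
    (cx,cy),(w,h),a=cv2.minAreaRect((xy*1000).astype(np.float32))
    if w<h: w,h,a=h,w,a+90
    return np.round([cx,cy,w,h,(a+90)%180-90],1)
E
python3 - <<'E'
from h import *
for n in ("top","side"):
    f=np.load(n+"0.npz"); W=world(n,f["d"])
    for c in HUE:
        for ce,a,Q in blobs(f["p"],W,c):
            if not(0.2<Q[:,0].mean()<0.95 and abs(Q[:,1].mean())<.6): continue
            z=Q[:,2]; zt=np.percentile(z,95); T=Q[z>zt-.008]
            print(n,c,np.round(ce),a,"zt %.3f"%zt,"all",rect(Q[:,:2]),"circ",np.round(cv2.minEnclosingCircle((Q[:,:2]*1000).astype(np.float32))[1],1),"top",rect(T[:,:2]))
E
```

```text
top red [283. 147.] 156 zt 0.072 all [676.9   9.7  36.4  30.2 -82.5] circ 19.4 top [681.1  10.2  23.7  23.2  43.5]
top red [203. 166.] 569 zt 0.013 all [555.3 126.1 309.2  64.6  43.2] circ 154.9 top [555.3 126.1 309.2  64.6  43.2]
top red [245. 165.] 293 zt 0.010 all [560.2  64.1 235.8  45.4  25.5] circ 118.0 top [558.5  69.1 234.9  45.5  22.4]
top red [196. 210.] 301 zt 0.010 all [536.2 227.2  48.4  45.2  86.4] circ 25.0 top [536.1 227.1  48.5  45.   88.3]
top green [373. 156.] 466 zt 0.010 all [ 567.2 -115.8  322.3   60.9  -46.5] circ 161.2 top [ 567.2 -115.8  322.3   60.9  -46.5]
top blue [121. 226.] 68 zt 0.016 all [505.6 414.8  93.3  15.7 -49.6] circ 46.8 top [502.6 412.2  93.1   7.8 -49.6]
top blue [358. 226.] 135 zt 0.049 all [ 479.5 -162.4   76.1   27.2   -5.3] circ 38.3 top [ 479.5 -162.4   76.1   27.2   -5.3]
top yellow [293. 228.] 739 zt 0.011 all [485.3  -9.4  73.9  73.7  88.5] circ 38.1 top [485.9  -9.1  73.5  73.2  61.9]
top yellow [228. 244.] 279 zt 0.027 all [448.7  90.3 173.4  49.   88.6] circ 87.0 top [448.7  87.2 167.3  48.3  88.4]
side red [238. 199.] 228 zt 0.072 all [ 353.5  425.8 1076.3   38.   -51.7] circ 538.2 top [ 350.2  423.2 1076.3   23.   -51.4]
side red [229. 229.] 216 zt 0.011 all [342.7 467.5 998.8  49.6 -50.4] circ 499.6 top [342.7 467.5 998.8  49.6 -50.4]
side red [204. 252.] 461 zt 0.014 all [326.  498.  930.   68.7 -42.3] circ 465.3 top [348.7 521.3 929.8  67.6 -46.7]
side red [233. 274.] 284 zt 0.011 all [534.3 229.   53.4  50.4 -24. ] circ 28.1 top [534.3 229.   53.4  50.4 -24. ]
side green [287. 172.] 170 zt 0.010 all [ 655.1 -210.3   71.9   57.8  -56.6] circ 36.8 top [ 655.1 -210.3   71.9   57.8  -56.6]
side blue [330. 196.] 317 zt 0.049 all [ 222.5  314.8 1126.7   91.2  -62.8] circ 563.4 top [ 222.6  314.8 1126.7   91.   -62.8]
side blue [182. 326.] 1583 zt 0.014 all [312.3 614.5 753.4  80.4 -42. ] circ 377.8 top [312.3 614.5 753.3  80.4 -42. ]
```

```bash
cat >> h.py <<'E'
def ray(n,uv,z,info=None):
    i=info or camera_info(n); uv=np.asarray(uv,float).reshape(-1,2); T=i["cam_to_world"]
    D=np.c_[(uv[:,0]-i["cx"])/i["fx"],(uv[:,1]-i["cy"])/i["fy"],np.ones(len(uv))]@T[:3,:3].T
    return (T[:3,3]+D*((z-T[2,3])/D[:,2])[:,None])[:,:2]
E
python3 - <<'E'
from h import *
HUE["blue"]=[(100,135)]; HUE["green"]=[(45,85)]
f=np.load("top0.npz"); p=f["p"]
Z={"red":.012,"green":.012,"blue":.012,"yellow":.008}
h=cv2.cvtColor(p,cv2.COLOR_RGB2HSV)
for c in HUE:
    m=np.zeros(h.shape[:2],np.uint8)
    for a,b in HUE[c]: m|=cv2.inRange(h,(a,130,25),(b,255,255))
    for C in cv2.findContours(m,cv2.RETR_EXTERNAL,cv2.CHAIN_APPROX_NONE)[0]:
        (x,y,w,hh)=cv2.boundingRect(C)
        if cv2.contourArea(C)<60 or not(80<x<500 and 110<y<320): continue
        for z in (Z[c],.024,.046,.07):
            q=ray("top",C.reshape(-1,2),z); print(c,(x+w//2,y+hh//2),z,rect(q))
E
```

```text
red (197, 210) 0.012 [535.7 226.1  46.9  44.3  88.4]
red (197, 210) 0.024 [535.  223.9  46.4  43.8  88.4]
red (197, 210) 0.046 [533.5 219.8  45.5  43.   88.4]
red (197, 210) 0.07 [532.  215.3  44.6  42.1  88.4]
red (245, 165) 0.012 [644.7 104.3  47.3  44.4  -1.4]
red (245, 165) 0.024 [642.9 103.3  46.8  44.   -1.4]
red (245, 165) 0.046 [639.4 101.5  45.9  43.2  -1.4]
red (245, 165) 0.07 [635.7  99.4  45.   42.3  -1.4]
red (203, 167) 0.012 [643.  208.   65.5  65.4 -69.7]
red (203, 167) 0.024 [641.1 205.9  64.8  64.7 -69.7]
red (203, 167) 0.046 [637.7 202.2  63.6  63.5 -69.7]
red (203, 167) 0.07 [634.  198.1  62.3  62.2 -69.7]
red (283, 148) 0.012 [682.4  10.2  38.7  36.8  43.1]
red (283, 148) 0.024 [680.2  10.1  38.3  36.4  43.1]
red (283, 148) 0.046 [676.1  10.   37.6  35.8  43.1]
red (283, 148) 0.07 [671.6   9.9  36.9  35.   43.1]
green (418, 273) 0.012 [ 369.3 -307.1   45.8   36.    88.5]
green (418, 273) 0.024 [ 370.2 -303.9   45.3   35.7   88.5]
green (418, 273) 0.046 [ 371.9 -298.2   44.5   35.    88.5]
green (418, 273) 0.07 [ 373.6 -292.    43.6   34.3   88.5]
green (373, 156) 
[... 417 characters left out ...]
07 [ 479.1 -151.3   77.2   31.4  -19.4]
blue (122, 212) 0.012 [537.9 410.9 145.5  61.4 -50. ]
blue (122, 212) 0.024 [537.1 406.8 144.   60.8 -50. ]
blue (122, 212) 0.046 [535.6 399.3 141.4  59.7 -50. ]
blue (122, 212) 0.07 [534.1 391.1 138.4  58.5 -50. ]
yellow (229, 244) 0.008 [450.4 149.6  51.6  48.9  88.5]
yellow (229, 244) 0.024 [450.5 147.6  50.9  48.2  88.5]
yellow (229, 244) 0.046 [450.6 145.   50.   47.3  88.5]
yellow (229, 244) 0.07 [450.8 142.   49.   46.3  88.5]
yellow (293, 228) 0.008 [485.2  -9.5  73.5  73.5  88.5]
yellow (293, 228) 0.024 [484.9  -9.3  72.5  72.5  88.5]
yellow (293, 228) 0.046 [484.4  -9.1  71.2  71.1  88.5]
yellow (293, 228) 0.07 [483.8  -8.8  69.7  69.7  88.5]
```

```bash
python3 - <<'E'
import cv2
p=cv2.imread("pics/top0.png")
c=p[195:275,330:440]; cv2.imwrite("pics/c0.png",cv2.resize(c,None,fx=7,fy=7,interpolation=cv2.INTER_CUBIC))
E
```

```text
(no output)
```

View pics/c0.png

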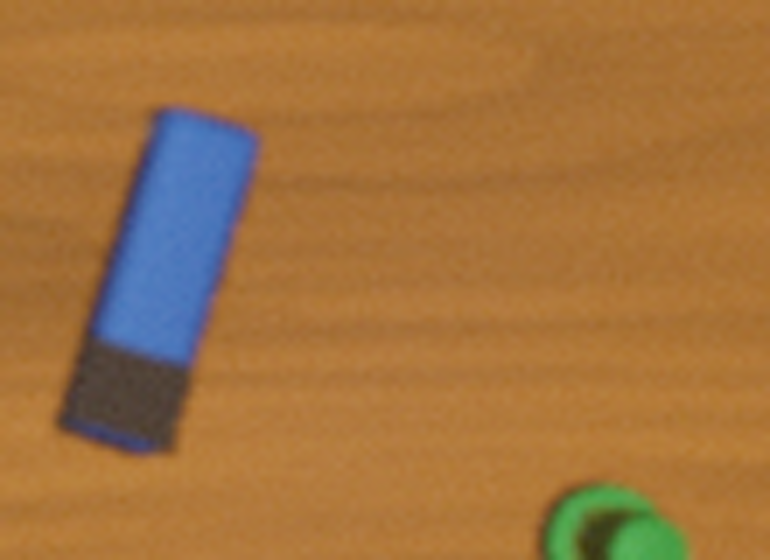

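The crop shows the stapler with crop corners at about (160,108), (258,130), (172,452) and (60,425), so its centre is near image pixel (353,235) and its yaw about -18°. The dish at (203,167), about 66 mm across, is the right red one.

```bash
cat >> h.py <<'E'
from scipy.spatial.transform import Rotation as R
def go(x,y,z,yaw=None):
    s=read_state(); M=R.from_rotvec(s["tool_rot"]).as_matrix(); cur=np.degrees(np.arctan2(M[1,0],M[0,0]))
    d=M.T@(np.array([x,y,z])-s["ee_pos"])
    print("pos",np.round(s["ee_pos"],4),"yaw %.1f"%cur,"tilt",np.round(M[:2,2],3),"clock",s["clock"],"gap %.4f"%s["finger_gap"])
    print("tool delta",np.round(d,4))
    if yaw is not None:
        dy=(yaw-cur+90)%180-90; print("rz %.4f"%-np.radians(dy))
        c=R.from_rotvec([0,0,-np.radians(dy)]).as_matrix(); print("delta after turn",np.round(c.T@d,4))
E
python3 - <<'E'
from h import *
f=np.load("top0.npz"); p=f["p"]; W=world("top",f["d"])
for n,(u,v) in {"red":(283,147),"green":(418,273)}.items():
    S=W[v-20:v+20,u-20:u+20].reshape(-1,3); T=S[(S[:,2]>.06)&(S[:,2]<.09)]; print(n,len(T),np.round(np.r_[T.mean(0),(T.max(0)+T.min(0))/2],4))
cr=np.array([(160,108),(258,130),(172,452),(60,425)])/7+[329.57,194.57]
q=ray("top",cr,.046); print(np.round(q,4),q.mean(0)); m=(q[0]+q[1]-q[2]-q[3]); print(np.degrees(np.arctan2(m[1],m[0])))
c=q.mean(0); go(*c,.231,-17.9)
E
```

```text
red 110 [0.6814 0.0096 0.0691 0.6816 0.0101 0.0675]
green 119 [ 0.3706 -0.3032  0.0681  0.3708 -0.3041  0.0673]
[[ 0.5231 -0.1512]
 [ 0.5147 -0.1841]
 [ 0.407  -0.151 ]
 [ 0.417  -0.1137]] [ 0.46545494 -0.1500023 ]
-18.270261093935382
pos [ 0.1635 -0.6029  0.2308] yaw 15.2 tilt [-0.     0.001] clock 0.1 gap 0.0853
tool delta [ 4.100e-01 -3.581e-01  1.000e-04]
rz 0.5772
delta after turn [ 1.481e-01 -5.238e-01  1.000e-04]
```

Units first: shifts go in shares of 0.6 m and turns go in shares of 2 pi rad. So -0.0374 m is -0.0623, 0.0106 m is 0.0177, 0.1443 rad is 0.023.

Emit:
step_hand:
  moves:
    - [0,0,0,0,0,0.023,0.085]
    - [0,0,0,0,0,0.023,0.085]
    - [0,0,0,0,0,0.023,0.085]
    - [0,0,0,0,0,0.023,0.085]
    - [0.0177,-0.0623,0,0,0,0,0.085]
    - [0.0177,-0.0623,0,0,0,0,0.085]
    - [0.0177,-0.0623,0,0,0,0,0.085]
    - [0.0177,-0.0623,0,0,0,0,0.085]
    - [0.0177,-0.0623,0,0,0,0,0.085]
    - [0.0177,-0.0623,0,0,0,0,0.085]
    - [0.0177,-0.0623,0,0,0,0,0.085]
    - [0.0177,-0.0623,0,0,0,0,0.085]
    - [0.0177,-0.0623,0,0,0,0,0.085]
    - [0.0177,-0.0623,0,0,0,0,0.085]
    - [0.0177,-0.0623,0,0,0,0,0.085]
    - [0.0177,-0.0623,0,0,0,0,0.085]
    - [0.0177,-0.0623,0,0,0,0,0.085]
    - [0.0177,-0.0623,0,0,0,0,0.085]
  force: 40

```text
refused: moves[0]: [0, 0, 0, 0, 0, 0.023, 0.085] is not of type 'number' (schema: type "number"). Nothing was moved.
```

I used the wrong layout. The manual says one flat list, 7 numbers to a row, no inner brackets; once more.

Emit:
step_hand:
  moves: [0,0,0,0,0,0.023,0.085,0,0,0,0,0,0.023,0.085,0,0,0,0,0,0.023,0.085,0,0,0,0,0,0.023,0.085,0.0177,-0.0623,0,0,0,0,0.085,0.0177,-0.0623,0,0,0,0,0.085,0.0177,-0.0623,0,0,0,0,0.085,0.0177,-0.0623,0,0,0,0,0.085,0.0177,-0.0623,0,0,0,0,0.085,0.0177,-0.0623,0,0,0,0,0.085,0.0177,-0.0623,0,0,0,0,0.085,0.0177,-0.0623,0,0,0,0,0.085,0.0177,-0.0623,0,0,0,0,0.085,0.0177,-0.0623,0,0,0,0,0.085,0.0177,-0.0623,0,0,0,0,0.085,0.0177,-0.0623,0,0,0,0,0.085,0.0177,-0.0623,0,0,0,0,0.085,0.0177,-0.0623,0,0,0,0,0.085]
  force: 40

```text
clock: 1.9
ee_pos: [0.4662, -0.1491, 0.2312]
tool_rot: [-3.103, 0.489, 0.0]
wrist_force: [0.1, -0.7, 0.1]
finger_gap: 0.0851
gripper_force: 0.0
```

```bash
python3 - <<'E'
from h import *
go(.4655,-.15,.012,-18.1)
i=camera_info("wrist");p,d=read_camera("wrist"); cv2.imwrite("pics/w1.png",p[:,:,::-1]); np.savez("w1.npz",p=p,d=d,T=i["cam_to_world"])
print({k:np.round(v,3).tolist() for k,v in i.items()})
m=mask(p,"blue")
for C in cv2.findContours(m,cv2.RETR_EXTERNAL,cv2.CHAIN_APPROX_NONE)[0]:
    if cv2.contourArea(C)>500: print(rect(ray("wrist",C.reshape(-1,2),.046,i)),cv2.boundingRect(C))
E
```

```text
pos [ 0.4662 -0.1491  0.2312] yaw -17.9 tilt [-0.  0.] clock 1.9 gap 0.0851
tool delta [-0.0004  0.0011  0.2192]
rz 0.0035
delta after turn [-0.0004  0.0011  0.2192]
{'fx': 302.41, 'fy': 302.41, 'cx': 279.061, 'cy': 208.317, 'cam_to_world': [[-0.308, -0.918, -0.251, 0.53], [-0.951, 0.297, 0.081, -0.17], [0.0, 0.263, -0.965, 0.373], [0.0, 0.0, 0.0, 1.0]]}
[ 479.9 -157.9   82.8   34.1  -19.4] (267, 136, 33, 76)
```

View pics/w1.png

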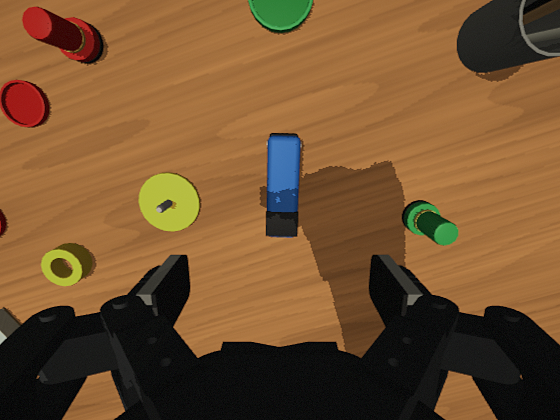

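The wrist view shows the stapler at columns 267–299, rows 133–236, about 3 mm further towards -y than I had it. Now I descend with that correction and grip.

Converted, 0.04 m is 0.0667, 0.0033 m is 0.0055, 0.01 rad is 0.0016.

Emit:
step_hand:
  moves: [0.0017,0.0055,0.05,0,0,0.0016,0.085,0,0,0.0667,0,0,0,0.085,0,0,0.0667,0,0,0,0.085,0,0,0.0667,0,0,0,0.085,0,0,0.05,0,0,0,0.085,0,0,0.0333,0,0,0,0.085,0,0,0.0317,0,0,0,0.085,0,0,0,0,0,0,0.06,0,0,0,0,0,0,0.02,0,0,0,0,0,0,0.02,0,0,0,0,0,0,0.02,0,0,0,0,0,0,0.02,0,0,0,0,0,0,0.02,0,0,0,0,0,0,0.02,0,0,0,0,0,0,0.02]
  force: 50

```text
clock: 3.45
ee_pos: [0.4662, -0.1542, 0.0135]
tool_rot: [3.101, -0.505, 0.003]
wrist_force: [-1.2, 0.7, 7.3]
finger_gap: 0.0348
gripper_force: 50.1
```

Emit:
step_hand:
  moves: [0,0,-0.0167,0,0,0,0.02,0,0,-0.05,0,0,0,0.02,0,0,-0.05,0,0,0,0.02,0,0,-0.05,0,0,0,0.02,0,0,-0.0333,0,0,0,0.02]

```text
clock: 3.95
ee_pos: [0.466, -0.1542, 0.1354]
tool_rot: [3.101, -0.505, 0.004]
wrist_force: [0.8, 0.1, -1.8]
finger_gap: 0.0352
gripper_force: 50.6
```

```bash
python3 - <<'E'
from h import *
go(.538,.411,.132,-50)
E
```

```text
pos [ 0.466  -0.1542  0.1354] yaw -18.5 tilt [ 0.002 -0.001] clock 3.95 gap 0.0352
tool delta [-0.111  -0.5589  0.0032]
rz 0.5500
delta after turn [-0.3867 -0.4185  0.0032]
```

Converted, -0.0399 m is -0.0665, -0.0079 m is -0.0132, 0.1375 rad is 0.0219.

Emit:
step_hand:
  moves: [-0.0067,-0.0333,0,0,0,0,0.02,-0.0132,-0.0665,0,0,0,0,0.02,-0.0132,-0.0665,0,0,0,0,0.02,-0.0132,-0.0665,0,0,0,0,0.02,-0.0132,-0.0665,0,0,0,0,0.02,-0.0132,-0.0665,0,0,0,0,0.02,-0.0132,-0.0665,0,0,0,0,0.02,-0.0132,-0.0665,0,0,0,0,0.02,-0.0132,-0.0665,0,0,0,0,0.02,-0.0132,-0.0665,0,0,0,0,0.02,-0.0132,-0.0665,0,0,0,0,0.02,-0.0132,-0.0665,0,0,0,0,0.02,-0.0132,-0.0665,0,0,0,0,0.02,-0.0132,-0.0665,0,0,0,0,0.02,-0.0067,-0.0333,0,0,0,0,0.02,0,0,0,0,0,0.0219,0.02,0,0,0,0,0,0.0219,0.02,0,0,0,0,0,0.0219,0.02,0,0,0,0,0,0.0219,0.02,0,0,0,0,0,0,0.02]

```text
clock: 5.95
ee_pos: [0.5361, 0.4087, 0.1295]
tool_rot: [2.885, -1.218, -0.006]
wrist_force: [0.3, -0.3, -2.2]
finger_gap: 0.0352
gripper_force: 50.7
```

```bash
python3 - <<'E'
from h import *
go(.538,.411,.018,-50)
i=camera_info("wrist");p,d=read_camera("wrist"); cv2.imwrite("pics/w2.png",p[:,:,::-1])
HUE["blue"]=[(100,135)];m=mask(p,"blue")
for C in cv2.findContours(m,cv2.RETR_EXTERNAL,cv2.CHAIN_APPROX_NONE)[0]:
    if cv2.contourArea(C)>500: print(rect(ray("wrist",C.reshape(-1,2),.012,i)),cv2.boundingRect(C))
E
```

```text
pos [0.5361 0.4087 0.1295] yaw -45.8 tilt [-0.007 -0.007] clock 5.95 gap 0.0352
tool delta [-0.0003 -0.0041  0.1115]
rz 0.0737
delta after turn [-0.0006 -0.0041  0.1115]
[509.  434.4 222.8  80.1 -46.2] (235, 117, 92, 230)
```

View pics/w2.png

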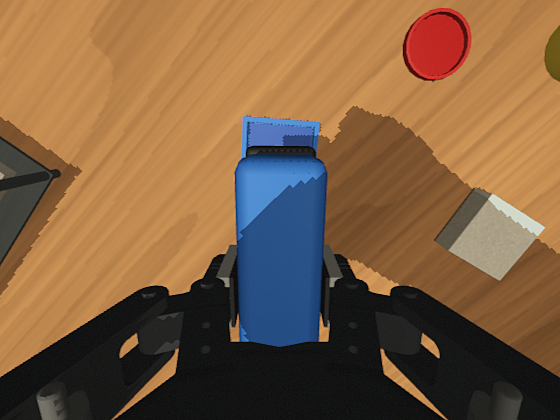

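The wrist view shows the stapler held level between the pads (rows 150–345). The tray is behind it, with its far end at row 117, columns 243–320, about 4° off. I trim the yaw and go down.

Converted, 0.03 m is 0.05, -0.004 m is -0.0067, 0.074 rad is 0.0118.

Emit:
step_hand:
  moves: [0,-0.0067,0,0,0,0.0118,0.02,0,0,0.05,0,0,0,0.02,0,0,0.05,0,0,0,0.02,0,0,0.0333,0,0,0,0.02,0,0,0,0,0,0,0.02]

```text
clock: 6.5
ee_pos: [0.5374, 0.41, 0.047]
tool_rot: [2.838, -1.32, -0.014]
wrist_force: [-0.2, -0.2, -2.6]
finger_gap: 0.0353
gripper_force: 50.5
```

```bash
python3 - <<'E'
from h import *
go(.538,.411,.018,-50)
E
```

```text
pos [0.5374 0.41   0.047 ] yaw -49.9 tilt [-0.013 -0.006] clock 6.5 gap 0.0353
tool delta [-0.0003 -0.0015  0.029 ]
rz 0.0020
delta after turn [-0.0003 -0.0015  0.029 ]
```

Converted, 0.012 m is 0.02, 0.01 m is 0.0167.

Emit:
step_hand:
  moves: [0,-0.0025,0.02,0,0,0,0.02,0,0,0.0167,0,0,0,0.02,0,0,0.0067,0,0,0,0.02,0,0,0.0033,0,0,0,0.02,0,0,0.0017,0,0,0,0.02,0,0,0,0,0,0,0.02]

```text
clock: 7.1
ee_pos: [0.5397, 0.4115, 0.0204]
tool_rot: [2.84, -1.323, -0.008]
wrist_force: [0.0, -0.3, -1.7]
finger_gap: 0.0354
gripper_force: 50.6
```

```bash
cat >> h.py <<'E'
def tilt():
    M=R.from_rotvec(read_state()["tool_rot"]).as_matrix(); t=M.T@np.array([0,0,-1.]); print("level: rx %.4f ry %.4f"%(-t[1],t[0]))
E
python3 - <<'E'
from h import *
tilt(); print(read_state()["wrist_force"])
E
```

```text
level: rx 0.0097 ry 0.0008
[ 0.04540848 -0.30917607 -1.67429967]
```

Not touching yet, so I keep lowering in small steps.

Emit:
step_hand:
  moves: [0,0,0.0017,0,0,0,0.02,0,0,0.0017,0,0,0,0.02,0,0,0.0008,0,0,0,0.02,0,0,0,0,0,0,0.02]

```text
clock: 7.5
ee_pos: [0.5396, 0.4114, 0.0178]
tool_rot: [2.84, -1.323, -0.008]
wrist_force: [-0.6, 0.6, -0.1]
finger_gap: 0.0354
gripper_force: 50.9
```

```bash
python3 - <<'E'
from h import *
go(.538,.411,.018,-50); tilt(); print(read_state()["wrist_force"])
E
```

```text
pos [0.5396 0.4114 0.0178] yaw -49.9 tilt [-0.008 -0.006] clock 7.5 gap 0.0354
tool delta [-0.0007  0.0015 -0.0002]
rz 0.0009
delta after turn [-0.0007  0.0015 -0.0002]
level: rx 0.0100 ry 0.0010
[-0.56277811  0.56858241 -0.08507222]
```

Contact has begun, as the force rose from -1.7 to -0.1 N. I release partly and lift.

Converted, -0.04 m is -0.0667, -0.03 m is -0.05, 0.005 rad is 0.0008.

Emit:
step_hand:
  moves: [0,0,0.0008,0,0,0,0.02,0,0,0,0,0,0,0.045,0,0,0,0,0,0,0.06,0,0,0,0,0,0,0.06,0,0,0,0,0,0,0.06,0,0,-0.0333,0.0008,0,0,0.06,0,0,-0.05,0.0008,0,0,0.06,0,0,-0.0667,0,0,0,0.06,0,0,-0.0667,0,0,0,0.08,0,0,-0.05,0,0,0,0.08]

```text
clock: 8.5
ee_pos: [0.5404, 0.4113, 0.1814]
tool_rot: [-2.845, 1.326, -0.001]
wrist_force: [0.4, 0.5, 0.3]
finger_gap: 0.0801
gripper_force: 0.0
```

```bash
python3 - <<'E'
from h import *
go(.6815,.010,.18,0); tilt()
p,d=read_camera("wrist"); cv2.imwrite("pics/w3.png",p[:,:,::-1])
E
```

```text
pos [0.5404 0.4113 0.1814] yaw -50.0 tilt [0.001 0.002] clock 8.5 gap 0.0801
tool delta [0.3981 0.15   0.0006]
rz -0.8724
delta after turn [0.1411 0.4013 0.0006]
level: rx -0.0026 ry 0.0009
```

View pics/w3.png

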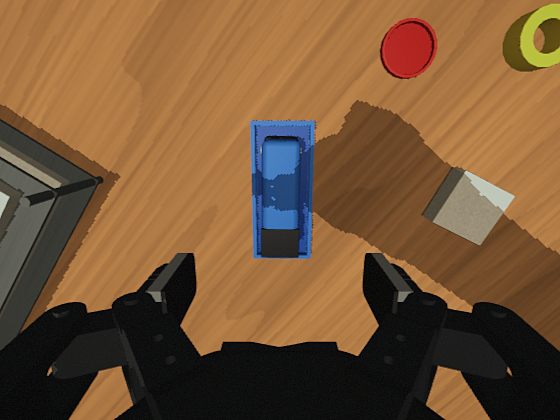

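The wrist view shows the stapler inside the tray: stapler at columns 262–300, rows 136–257, tray at columns 250–316, rows 121–259. Next is the red stamp; it is round, so the yaw can stay.

Converted, 0.0332 m is 0.0553, 0.0125 m is 0.0208.

Emit:
step_hand:
  moves: [0.0277,0.0104,0,0,0,0,0.08,0.0553,0.0208,0,0,0,0,0.08,0.0553,0.0208,0,0,0,0,0.08,0.0553,0.0208,0,0,0,0,0.08,0.0553,0.0208,0,0,0,0,0.08,0.0553,0.0208,0,0,0,0,0.08,0.0553,0.0208,0,0,0,0,0.08,0.0553,0.0208,0,0,0,0,0.08,0.0553,0.0208,0,0,0,0,0.08,0.0553,0.0208,0,0,0,0,0.08,0.0553,0.0208,0,0,0,0,0.08,0.0553,0.0208,0,0,0,0,0.08,0.0277,0.0104,0,0,0,0,0.08,0,0,0,0,0,0,0.08,0,0,0,0,0,0,0.08]

```text
clock: 10.05
ee_pos: [0.6811, 0.0094, 0.177]
tool_rot: [-2.847, 1.328, 0.002]
wrist_force: [1.0, 0.7, 0.7]
finger_gap: 0.08
gripper_force: 0.0
```

```bash
python3 - <<'E'
from h import *
go(.6815,.010,.022); tilt(); print(np.round(read_state()["joint_pos"],2))
i=camera_info("wrist");p,d=read_camera("wrist"); cv2.imwrite("pics/w4.png",p[:,:,::-1])
W=world("wrist",d,i)
for ce,a,Q in blobs(p,W,"red",200):
    T=Q[(Q[:,2]>.06)&(Q[:,2]<.085)]; print(ce,a,len(T),np.round((T.max(0)+T.min(0))/2,4) if len(T)>20 else "",np.round((Q[:,:3].max(0)+Q[:,:3].min(0))/2,4))
E
```

```text
pos [0.6811 0.0094 0.177 ] yaw -50.0 tilt [-0.001  0.001] clock 10.05 gap 0.0800
tool delta [ 0.     -0.0007  0.155 ]
level: rx -0.0000 ry 0.0012
[-0.64  0.93  1.03  1.52 -0.84  1.19 -1.9 ]
[278.81452193 195.92163911] 1391 776 [0.6823 0.009  0.0661] [ 0.6934 -0.0012  0.1593]
[251.26883117 272.59285714] 1540 0  [0.6719 0.0445 0.1588]
[204.09400124 329.55782313] 1617 0  [0.6681 0.0954 0.1597]
```

View pics/w4.png

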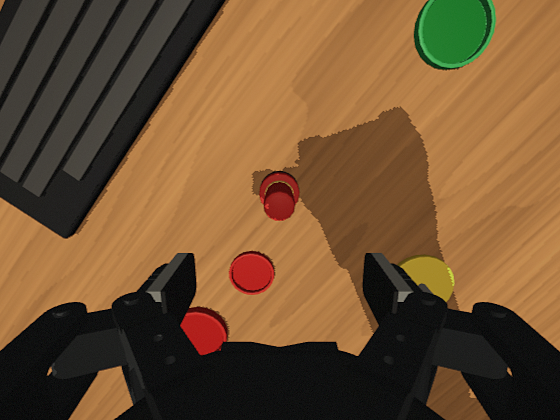

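The red stamp (handle top at (279,203)) is centred between the fingers. Now down, grip and lift.

Converted, 0.04 m is 0.0667, 0.03 m is 0.05.

Emit:
step_hand:
  moves: [0.0008,0,0.0333,0,0,0,0.08,0,0,0.0667,0,0,0,0.08,0,0,0.0667,0,0,0,0.08,0,0,0.05,0,0,0,0.08,0,0,0.0333,0,0,0,0.08,0,0,0.0083,0,0,0,0.08,0,0,0,0,0,0,0.05,0,0,0,0,0,0,0.015,0,0,0,0,0,0,0.015,0,0,0,0,0,0,0.015,0,0,0,0,0,0,0.015,0,0,0,0,0,0,0.015,0,0,0,0,0,0,0.015,0,0,0,0,0,0,0.015,0,0,0,0,0,0,0.015]
  force: 40

```text
clock: 11.6
ee_pos: [0.6823, 0.0098, 0.0231]
tool_rot: [-2.847, 1.326, -0.001]
wrist_force: [-2.1, 1.7, 7.8]
finger_gap: 0.0272
gripper_force: 38.9
```

Emit:
step_hand:
  moves: [0,0,-0.0167,0,0,0,0.015,0,0,-0.05,0,0,0,0.015,0,0,-0.05,0,0,0,0.015,0,0,-0.0167,0,0,0,0.015,0,0,0,0,0,0,0.015]

```text
clock: 12.1
ee_pos: [0.6824, 0.0097, 0.1037]
tool_rot: [-2.846, 1.326, -0.002]
wrist_force: [0.1, 0.3, -2.7]
finger_gap: 0.0273
gripper_force: 39.5
```

```bash
python3 - <<'E'
from h import *
go(.643,.208,.10); tilt()
E
```

```text
pos [0.6824 0.0097 0.1037] yaw -50.0 tilt [0.002 0.001] clock 12.1 gap 0.0273
tool delta [-0.1772 -0.0974  0.0038]
level: rx -0.0022 ry -0.0003
```

Converted, -0.0295 m is -0.0492, -0.0162 m is -0.027.

Emit:
step_hand:
  moves: [-0.0247,-0.0135,0,0,0,0,0.015,-0.0492,-0.027,0,0,0,0,0.015,-0.0492,-0.027,0,0,0,0,0.015,-0.0492,-0.027,0,0,0,0,0.015,-0.0492,-0.027,0,0,0,0,0.015,-0.0492,-0.027,0,0,0,0,0.015,-0.0247,-0.0135,0,0,0,0,0.015,0,0,0.0333,0,0,0,0.015,0,0,0.0417,0,0,0,0.015,0,0,0.025,0,0,0,0.015,0,0,0,0,0,0,0.015]

```text
clock: 13.2
ee_pos: [0.6409, 0.2067, 0.0393]
tool_rot: [2.845, -1.327, -0.005]
wrist_force: [-0.1, -0.0, -0.8]
finger_gap: 0.027
gripper_force: 39.6
```

```bash
python3 - <<'E'
from h import *
go(.643,.208,.0265); tilt()
p,d=read_camera("side"); cv2.imwrite("pics/s5.png",cv2.resize(p[200:310,150:310,::-1],None,fx=4,fy=4))
E
```

```text
pos [0.6409 0.2067 0.0393] yaw -50.0 tilt [-0.004 -0.001] clock 13.2 gap 0.0270
tool delta [ 0.0004 -0.0025  0.0127]
level: rx 0.0037 ry 0.0019
```

View pics/s5.png

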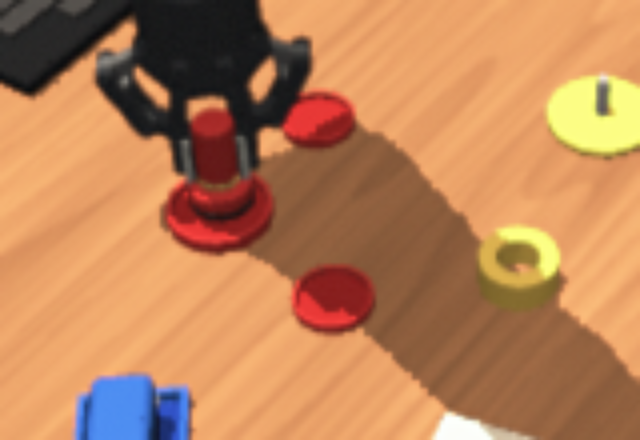

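The side crop shows the red stamp held upright over the middle of the large red dish (crop (220,210)). The stapler in its tray shows at the bottom left. I keep lowering.

Converted, 0.006 m is 0.01, 0.004 m is 0.0067.

Emit:
step_hand:
  moves: [0,-0.0042,0.01,0,0,0,0.015,0,0,0.0067,0,0,0,0.015,0,0,0.0025,0,0,0,0.015,0,0,0.0008,0,0,0,0.015,0,0,0,0,0,0,0.015]

```text
clock: 13.75
ee_pos: [0.6442, 0.2094, 0.0302]
tool_rot: [-2.847, 1.326, 0.001]
wrist_force: [-0.3, 0.6, -0.9]
finger_gap: 0.027
gripper_force: 39.6
```

Converted, 0.0015 m is 0.0025, 0.001 m is 0.0017.

Emit:
step_hand:
  moves: [0,0,0.0025,0,0,0,0.015,0,0,0.0017,0,0,0,0.015,0,0,0.0008,0,0,0,0.015,0,0,0,0,0,0,0.015,0,0,0,0,0,0,0.015]

```text
clock: 14.25
ee_pos: [0.6441, 0.2094, 0.0272]
tool_rot: [-2.847, 1.326, 0.001]
wrist_force: [-2.4, 0.5, 3.8]
finger_gap: 0.0269
gripper_force: 39.9
```

Converted, -0.04 m is -0.0667, -0.03 m is -0.05.

Emit:
step_hand:
  moves: [0,0,0,0,0,0,0.035,0,0,0,0,0,0,0.055,0,0,0,0,0,0,0.055,0,0,0,0,0,0,0.055,0,0,-0.0333,0,0,0,0.055,0,0,-0.05,0,0,0,0.055,0,0,-0.0667,0,0,0,0.055,0,0,-0.0667,0,0,0,0.08,0,0,-0.0333,0,0,0,0.08,0,0,0,0,0,0,0.08]

```text
clock: 15.25
ee_pos: [0.6454, 0.2091, 0.1816]
tool_rot: [-2.844, 1.326, -0.005]
wrist_force: [0.6, 0.0, -0.8]
finger_gap: 0.0796
gripper_force: 0.0
```

```bash
python3 - <<'E'
from h import *
go(.371,-.3035,.17,-10); tilt()
E
```

```text
pos [0.6454 0.2091 0.1816] yaw -50.0 tilt [0.004 0.002] clock 15.25 gap 0.0796
tool delta [0.216  0.5398 0.0094]
rz -0.6977
delta after turn [-0.1813  0.5524  0.0094]
level: rx -0.0046 ry -0.0010
```

Converted, 0.036 m is 0.06, 0.0144 m is 0.024, -0.004 rad is -0.0006.

Emit:
step_hand:
  moves: [0.012,0.03,0,-0.0006,0,0,0.08,0.024,0.06,0,0,0,0,0.08,0.024,0.06,0,0,0,0,0.08,0.024,0.06,0,0,0,0,0.08,0.024,0.06,0,0,0,0,0.08,0.024,0.06,0,0,0,0,0.08,0.024,0.06,0,0,0,0,0.08,0.024,0.06,0,0,0,0,0.08,0.024,0.06,0,0,0,0,0.08,0.024,0.06,0,0,0,0,0.08,0.024,0.06,0,0,0,0,0.08,0.024,0.06,0,0,0,0,0.08,0.024,0.06,0,0,0,0,0.08,0.024,0.06,0,0,0,0,0.08,0.024,0.06,0,0,0,0,0.08,0.012,0.03,0,0,0,0,0.08,0,0,0,0,0,0,0.08,0,0,0,0,0,0,0.08]

```text
clock: 17.05
ee_pos: [0.3696, -0.3034, 0.1791]
tool_rot: [2.845, -1.327, -0.004]
wrist_force: [0.3, 0.9, -0.5]
finger_gap: 0.0801
gripper_force: 0.0
```

```bash
python3 - <<'E'
from h import *
HUE["green"]=[(45,85)]
go(.371,-.3035,.022); tilt(); print(np.round(read_state()["joint_pos"],2))
i=camera_info("wrist");p,d=read_camera("wrist"); W=world("wrist",d,i)
for ce,a,Q in blobs(p,W,"green",200):
    T=Q[(Q[:,2]>.06)&(Q[:,2]<.085)]; print(ce,a,len(T),np.round((T.max(0)+T.min(0))/2,4) if len(T)>20 else "")
E
```

```text
pos [ 0.3696 -0.3034  0.1791] yaw -50.0 tilt [-0.003 -0.001] clock 17.05 gap 0.0801
tool delta [ 0.0011 -0.0016  0.1571]
level: rx 0.0035 ry 0.0011
[-0.18  0.61  1.06  2.06 -0.7   0.88 -1.16]
[ 7.51903808 78.49398798] 998 0 
[280.190899   197.36514983] 901 575 [ 0.3698 -0.3065  0.0659]
```

Converted, 0.04 m is 0.0667, 0.0018 m is 0.003, 0.003 rad is 0.0005.

Emit:
step_hand:
  moves: [0.003,0,0.0333,0.0005,0,0,0.08,0,0,0.0667,0,0,0,0.08,0,0,0.0667,0,0,0,0.08,0,0,0.05,0,0,0,0.08,0,0,0.0333,0,0,0,0.08,0,0,0.0117,0,0,0,0.08,0,0,0,0,0,0,0.05,0,0,0,0,0,0,0.015,0,0,0,0,0,0,0.015,0,0,0,0,0,0,0.015,0,0,0,0,0,0,0.015,0,0,0,0,0,0,0.015,0,0,0,0,0,0,0.015,0,0,0,0,0,0,0.015,0,0,0,0,0,0,0.015]
  force: 40

```text
clock: 18.6
ee_pos: [0.3712, -0.305, 0.0228]
tool_rot: [2.848, -1.326, 0.0]
wrist_force: [-1.1, 1.9, 11.1]
finger_gap: 0.027
gripper_force: 38.5
```

Emit:
step_hand:
  moves: [0,0,-0.0167,0,0,0,0.015,0,0,-0.05,0,0,0,0.015,0,0,-0.05,0,0,0,0.015,0,0,-0.0167,0,0,0,0.015,0,0,0,0,0,0,0.015]

```text
clock: 19.1
ee_pos: [0.3715, -0.3049, 0.1032]
tool_rot: [2.848, -1.325, 0.002]
wrist_force: [-0.2, 0.4, -2.7]
finger_gap: 0.0271
gripper_force: 39.6
```

```bash
python3 - <<'E'
from h import *
go(.6565,-.210,.10); tilt()
E
```

```text
pos [ 0.3715 -0.3049  0.1032] yaw -49.9 tilt [ 0.001 -0.001] clock 19.1 gap 0.0271
tool delta [ 0.1109 -0.2792  0.0033]
level: rx -0.0001 ry -0.0011
```

Converted, -0.0349 m is -0.0582, 0.0139 m is 0.0232.

Emit:
step_hand:
  moves: [0.0117,-0.0292,0,0,0,0,0.015,0.0232,-0.0582,0,0,0,0,0.015,0.0232,-0.0582,0,0,0,0,0.015,0.0232,-0.0582,0,0,0,0,0.015,0.0232,-0.0582,0,0,0,0,0.015,0.0232,-0.0582,0,0,0,0,0.015,0.0232,-0.0582,0,0,0,0,0.015,0.0232,-0.0582,0,0,0,0,0.015,0.0117,-0.0292,0,0,0,0,0.015,0,0,0.0333,0,0,0,0.015,0,0,0.0417,0,0,0,0.015,0,0,0.025,0,0,0,0.015,0,0,0,0,0,0,0.015,0,0,0,0,0,0,0.015]

```text
clock: 20.5
ee_pos: [0.6558, -0.2109, 0.0416]
tool_rot: [2.847, -1.327, -0.002]
wrist_force: [0.5, 0.2, -0.6]
finger_gap: 0.027
gripper_force: 39.6
```

```bash
python3 - <<'E'
from h import *
go(.6565,-.210,.027); tilt()
p,d=read_camera("side"); cv2.imwrite("pics/s6.png",cv2.resize(p[120:230,220:380,::-1],None,fx=4,fy=4))
E
```

```text
pos [ 0.6558 -0.2109  0.0416] yaw -50.0 tilt [-0.002 -0.   ] clock 20.5 gap 0.0270
tool delta [-0.0002 -0.0011  0.0146]
level: rx 0.0014 ry 0.0010
```

View pics/s6.png

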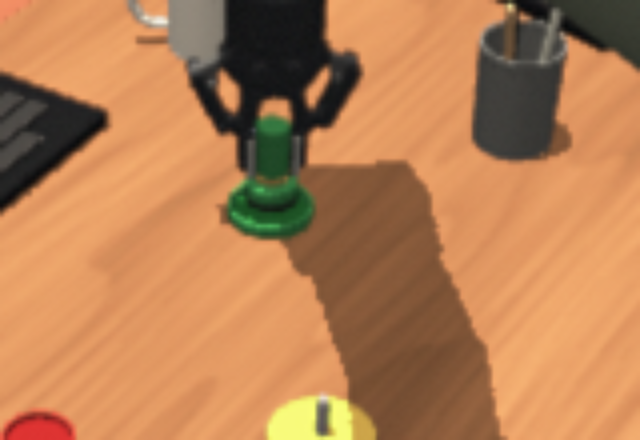

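The side crop shows the green stamp upright and centred over the green dish at crop (271,205). I lower to contact.

Converted, 0.006 m is 0.01, 0.004 m is 0.0067.

Emit:
step_hand:
  moves: [0,-0.0017,0.01,0,0,0,0.015,0,0,0.0067,0,0,0,0.015,0,0,0.0042,0,0,0,0.015,0,0,0.0017,0,0,0,0.015,0,0,0,0,0,0,0.015,0,0,0,0,0,0,0.015]

```text
clock: 21.15
ee_pos: [0.6569, -0.2098, 0.0282]
tool_rot: [2.847, -1.326, -0.002]
wrist_force: [0.7, 0.1, -2.0]
finger_gap: 0.0274
gripper_force: 39.6
```

Converted, 0.001 m is 0.0017, 0.0005 m is 0.0008.

Emit:
step_hand:
  moves: [0,0,0.0017,0,0,0,0.015,0,0,0.0008,0,0,0,0.015,0,0,0,0,0,0,0.015]

```text
clock: 21.45
ee_pos: [0.6569, -0.2098, 0.027]
tool_rot: [2.847, -1.326, -0.001]
wrist_force: [-1.9, 1.2, 4.6]
finger_gap: 0.0269
gripper_force: 40.3
```

Contact. I release, lift, and work out the move to the tape roll.

Converted, -0.04 m is -0.0667, -0.03 m is -0.05.

Emit:
step_hand:
  moves: [0,0,0,0,0,0,0.035,0,0,0,0,0,0,0.055,0,0,0,0,0,0,0.055,0,0,0,0,0,0,0.055,0,0,-0.0333,0,0,0,0.055,0,0,-0.05,0,0,0,0.055,0,0,-0.0667,0,0,0,0.055,0,0,-0.0667,0,0,0,0.085,0,0,-0.0333,0,0,0,0.085,0,0,0,0,0,0,0.085]

```text
clock: 22.45
ee_pos: [0.658, -0.2107, 0.1813]
tool_rot: [-2.847, 1.327, -0.006]
wrist_force: [0.7, -0.1, 0.7]
finger_gap: 0.0848
gripper_force: 0.0
```

```bash
python3 - <<'E'
from h import *
go(.4505,.1476,.17); tilt()
E
```

```text
pos [ 0.658  -0.2107  0.1813] yaw -50.0 tilt [ 0.004 -0.001] clock 22.45 gap 0.0848
tool delta [-0.4078 -0.0715  0.01  ]
level: rx -0.0018 ry -0.0034
```

Converted, -0.034 m is -0.0567, -0.017 m is -0.0283, -0.003 rad is -0.0005.

Emit:
step_hand:
  moves: [-0.0283,-0.005,0,-0.0003,-0.0005,0,0.085,-0.0567,-0.01,0,0,0,0,0.085,-0.0567,-0.01,0,0,0,0,0.085,-0.0567,-0.01,0,0,0,0,0.085,-0.0567,-0.01,0,0,0,0,0.085,-0.0567,-0.01,0,0,0,0,0.085,-0.0567,-0.01,0,0,0,0,0.085,-0.0567,-0.01,0,0,0,0,0.085,-0.0567,-0.01,0,0,0,0,0.085,-0.0567,-0.01,0,0,0,0,0.085,-0.0567,-0.01,0,0,0,0,0.085,-0.0567,-0.01,0,0,0,0,0.085,-0.0283,-0.005,0,0,0,0,0.085,0,0,0,0,0,0,0.085,0,0,0,0,0,0,0.085]

```text
clock: 23.95
ee_pos: [0.4497, 0.1488, 0.1781]
tool_rot: [2.847, -1.326, -0.007]
wrist_force: [-0.1, -0.6, -0.2]
finger_gap: 0.0849
gripper_force: 0.0
```

```bash
python3 - <<'E'
from h import *
go(.4505,.1476,.003); tilt(); print(np.round(read_state()["joint_pos"],2))
i=camera_info("wrist");p,d=read_camera("wrist"); W=world("wrist",d,i); cv2.imwrite("pics/w7.png",p[:,:,::-1])
for ce,a,Q in blobs(p,W,"yellow",200):
    T=Q[(Q[:,2]>.018)&(Q[:,2]<.033)]; print(ce,a,len(T),np.round((T.max(0)+T.min(0))/2,4) if len(T)>20 else "")
E
```

```text
pos [0.4497 0.1488 0.1781] yaw -49.9 tilt [-0.005  0.001] clock 23.95 gap 0.0849
tool delta [ 0.0022 -0.0003  0.1751]
level: rx 0.0027 ry 0.0039
[-1.23  0.68  1.17  2.07 -0.8   0.94 -2.06]
[359.48451454  39.7132814 ] 5263 2 
[277.48695652 208.18695652] 460 451 [0.4442 0.1584 0.0228]
```

View pics/w7.png

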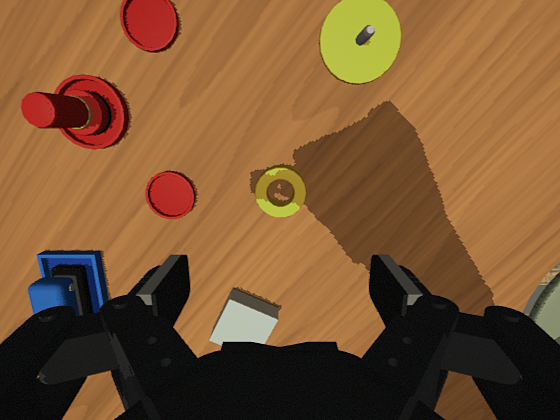

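The wrist view shows the roll centred at (280,192), partly in shadow, and the note block at (250,318), clear of the fingers. I descend onto the roll.

Converted, 0.04 m is 0.0667, 0.03 m is 0.05, 0.003 rad is 0.0005.

Emit:
step_hand:
  moves: [0.0033,0,0.0333,0,0.0005,0,0.085,0,0,0.0667,0,0,0,0.085,0,0,0.0667,0,0,0,0.085,0,0,0.05,0,0,0,0.085,0,0,0.0417,0,0,0,0.085,0,0,0.025,0,0,0,0.085,0,0,0.0067,0,0,0,0.085,0,0,0,0,0,0,0.07]
  force: 30

```text
clock: 24.8
ee_pos: [0.4508, 0.1463, 0.004]
tool_rot: [2.844, -1.328, -0.003]
wrist_force: [0.0, -0.6, 0.5]
finger_gap: 0.0725
gripper_force: 0.0
```

Emit:
step_hand:
  moves: [0,0,0,0,0,0,0.04,0,0,0,0,0,0,0.04,0,0,0,0,0,0,0.04,0,0,0,0,0,0,0.04,0,0,0,0,0,0,0.04,0,0,0,0,0,0,0.04]

```text
clock: 25.4
ee_pos: [0.451, 0.1471, 0.0049]
tool_rot: [2.846, -1.326, -0.001]
wrist_force: [-1.7, -2.4, 11.6]
finger_gap: 0.0509
gripper_force: 29.3
```

```bash
python3 - <<'E'
from h import *
go(.4505,.1476,.003); tilt()
E
```

```text
pos [0.451  0.1471 0.0049] yaw -50.0 tilt [-0.001 -0.001] clock 25.4 gap 0.0509
tool delta [-0.0007  0.      0.0019]
level: rx 0.0016 ry 0.0002
```

Converted, -0.03 m is -0.05, -0.01 m is -0.0167.

Emit:
step_hand:
  moves: [0,0,-0.0167,0,0,0,0.04,0,0,-0.05,0,0,0,0.04,0,0,-0.05,0,0,0,0.04,0,0,-0.0167,0,0,0,0.04,0,0,0,0,0,0,0.04]

```text
clock: 25.9
ee_pos: [0.4511, 0.1479, 0.0852]
tool_rot: [2.848, -1.325, -0.001]
wrist_force: [0.4, 0.8, -1.7]
finger_gap: 0.0507
gripper_force: 31.8
```

```bash
python3 - <<'E'
from h import *
go(.4853,-.0095,.08); tilt()
i=camera_info("wrist");p,d=read_camera("wrist"); W=world("wrist",d,i)
for ce,a,Q in blobs(p,W,"yellow",200): print(np.round(ce),a)
E
```

```text
pos [0.4511 0.1479 0.0852] yaw -49.9 tilt [-0.001  0.   ] clock 25.9 gap 0.0507
tool delta [0.1425 0.0752 0.0051]
level: rx 0.0006 ry 0.0007
[396.  29.] 6091
[251. 316.] 247
```

Converted, 0.0285 m is 0.0475, 0.015 m is 0.025.

Emit:
step_hand:
  moves: [0.0237,0.0125,0,0,0,0,0.04,0.0475,0.025,0,0,0,0,0.04,0.0475,0.025,0,0,0,0,0.04,0.0475,0.025,0,0,0,0,0.04,0.0475,0.025,0,0,0,0,0.04,0.0238,0.0128,0,0,0,0,0.04,0,0,0.025,0,0,0,0.04,0,0,0,0,0,0,0.04]

```text
clock: 26.75
ee_pos: [0.4837, -0.0106, 0.0672]
tool_rot: [2.844, -1.327, -0.007]
wrist_force: [-0.8, 0.4, 0.2]
finger_gap: 0.0505
gripper_force: 31.8
```

```bash
python3 - <<'E'
from h import *
go(.4853,-.0095,.014); tilt()
i=camera_info("wrist");p,d=read_camera("wrist")
a=p[120:420,130:430,::-1]; q,d=read_camera("side"); b=q[175:255,260:340,::-1]
cv2.imwrite("pics/p8.png",np.hstack([cv2.resize(a,(400,400)),cv2.resize(b,(400,400))]))
E
```

```text
pos [ 0.4837 -0.0106  0.0672] yaw -50.0 tilt [-0.006 -0.001] clock 26.75 gap 0.0505
tool delta [ 0.0003 -0.0022  0.0531]
level: rx 0.0052 ry 0.0026
```

View pics/p8.png

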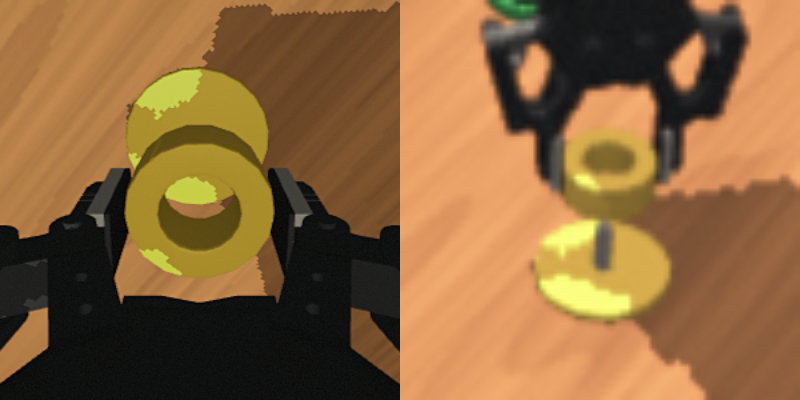

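The view shows the roll level above the pin (side: hole at crop (610,157), pin tip (603,224)). I check the alignment by rays.

Units first: shifts go in shares of 0.6 m and turns go in shares of 2 pi rad. So 0.01 m is 0.0167, 0.005 m is 0.0083, 0.005 rad is 0.0008.

```bash
python3 - <<'E'
from h import *
print(ray("side",[[302,206.4]],.0862),ray("side",[[300.6,219.8]],.04),ray("top",[[293.3,228.3]],.04))
E
```

```text
[[ 0.48058126 -0.00934315]] [[ 0.48103752 -0.00654469]] [[ 0.48369565 -0.00983323]]
```

Emit:
step_hand:
  moves: [0,-0.0033,0.0167,0.0008,0.0003,0,0.04,0,0,0.0083,0,0,0,0.04,0,0,0,0,0,0,0.04,0,0,0,0,0,0,0.04]

```text
clock: 27.25
ee_pos: [0.4862, -0.0089, 0.0539]
tool_rot: [-2.847, 1.326, -0.003]
wrist_force: [0.3, -0.0, -1.4]
finger_gap: 0.0507
gripper_force: 31.8
```

Converted, 0.012 m is 0.02, 0.009 m is 0.015.

Emit:
step_hand:
  moves: [-0.0017,0.0017,0.02,0,0,0,0.04,0,0,0.02,0,0,0,0.04,0,0,0.015,0,0,0,0.04,0,0,0.0067,0,0,0,0.04,0,0,0.0017,0,0,0,0.04,0,0,0,0,0,0,0.04]

```text
clock: 27.85
ee_pos: [0.4849, -0.009, 0.0159]
tool_rot: [-2.847, 1.326, -0.003]
wrist_force: [1.2, -0.4, 0.3]
finger_gap: 0.0507
gripper_force: 31.8
```

Converted, 0.0015 m is 0.0025, 0.001 m is 0.0017.

Emit:
step_hand:
  moves: [0,0,0.0025,0,0,0,0.04,0,0,0.0017,0,0,0,0.04,0,0,0.0008,0,0,0,0.04,0,0,0,0,0,0,0.04]

```text
clock: 28.25
ee_pos: [0.485, -0.0087, 0.0131]
tool_rot: [-2.846, 1.326, -0.003]
wrist_force: [-0.0, 0.5, 2.7]
finger_gap: 0.0506
gripper_force: 32.1
```

Contact. I release, lift clear and check everything.

Converted, -0.04 m is -0.0667, -0.03 m is -0.05.

Emit:
step_hand:
  moves: [0,0,0,0,0,0,0.06,0,0,0,0,0,0,0.08,0,0,0,0,0,0,0.08,0,0,0,0,0,0,0.08,0,0,-0.025,0,0,0,0.08,0,0,-0.05,0,0,0,0.08,0,0,-0.0667,0,0,0,0.08,0,0,-0.0667,0,0,0,0.08,0,0,-0.0667,0,0,0,0.08]

```text
clock: 29.15
ee_pos: [0.4841, -0.0091, 0.1794]
tool_rot: [-2.847, 1.327, -0.002]
wrist_force: [0.9, 0.6, 0.3]
finger_gap: 0.0799
gripper_force: 0.0
```

Emit:
step_hand:
  moves: [-0.0333,0.05,0,0,0,0,0.08,-0.0333,0.05,0,0,0,0,0.08,-0.0333,0.05,0,0,0,0,0.08,-0.0333,0.05,0,0,0,0,0.08,0,0,0,0,0,0,0.08,0,0,0,0,0,0,0.08]

```text
clock: 29.75
ee_pos: [0.3412, -0.0244, 0.1777]
tool_rot: [-2.846, 1.325, -0.003]
wrist_force: [0.4, 1.0, 0.5]
finger_gap: 0.0803
gripper_force: 0.0
```

```bash
python3 - <<'E'
from h import *
p,d=read_camera("top"); q,d=read_camera("side")
a=cv2.resize(p[120:300,80:440,::-1],(600,300)); b=cv2.resize(q[140:370,120:420,::-1],(391,300))
cv2.imwrite("pics/f9.png",np.vstack([a,np.hstack([b,np.zeros((300,209,3),np.uint8)])]))
E
```

```text
(no output)
```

View pics/f9.png

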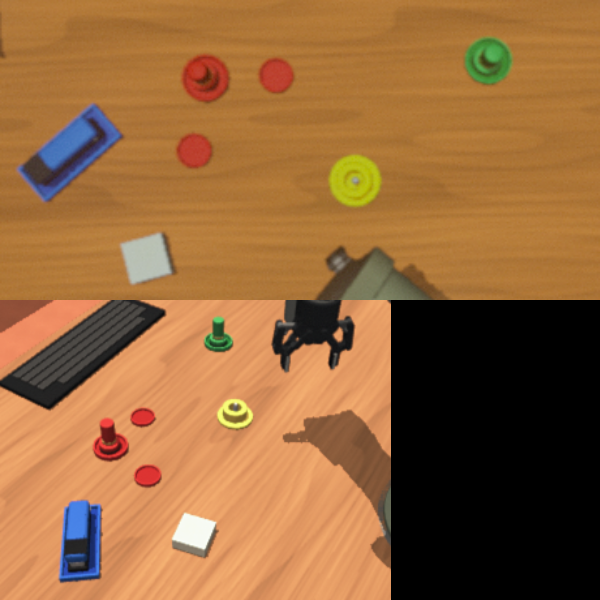

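The final view shows all four things in their holders: stapler in the tray (70,150), red stamp in the large dish (205,77), green stamp in its dish (488,60), and the roll over the pin (355,181). The note block is unmoved at (147,258), and the arm is clear.

```bash
python3 -c "
from workcell import *
print(sign_off())"
```

```text
the job is handed in; nothing more can be done
None
```

The stapler, both stamps and the tape roll are in their own holders, placed in the order asked, and the job is handed in at about 30 s of the 118 s allowed. The note block looked unmoved in the final pictures, and I never went near the pen cup, which was outside that last view.

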